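Hold the hanging clip open over a recipe card

ROBOT

A 6-joint arm with a two-finger parallel gripper is mounted at the origin on a cart in front of the work surface, level with it; the furniture and walls round the work are solid. World frame = base frame: x ahead of the robot, y to its left, z up, the work surface at z = 0. Lengths are in m, angles in rad, forces in N, time in s.
With the tool pointing down it reaches from about 0.425 to 1.125 m from the base axis. Payload 14.9 kg.
Tool frame: the origin (TCP) lies on the centre line of the jaws, within the pads' length; the fingertips stand 14 mm ahead of it and the grasp point (between the pads) lies 5 mm behind it; z points along the fingers, y is the line along which they close (so a half turn about z gives the same grasp; the last joint's range is limited). The gripper opens to 91 mm and grips with 3 to 60 N. Pads are 32 mm wide; open, the fingers measure 118 mm over their backs; the gripper's body (76 mm by 178 mm) begins 60 mm behind the grasp point.
Start: joints at [1.303, 0.379, 1.734, -0, 1.028, -0.033], TCP at [0.163, 0.681, 0.228] pointing down, gripper open.
Joint ranges: [-2.77, 2.77], [-0.74, 2.19], [0, 2.66], [-1.06, 4.2], [0.31, 2.87], [-3.08, 3.08]. Speed limits (rad/s): [1.89, 1.89, 2.39, 3.14, 3.14, 3.14].

INTERFACE

Orientations are given as a unit quaternion [w, x, y, z].
In Python, from plant import state, read_camera, get_calibration, close_job gives the robot as it stands. The module is installed in compiled form; this text tells all that it offers.
- The arm moves only by the shell command python3 -m jog 'ROWS' [FORCE]. ROWS is JSON, one flat list of numbers, 7 for each row, row after row: the shift along the tool's x, y, z in mm, then the turn, a rotation vector about the tool's x, y, z in degrees, then the closure in counts, from 0 (fully open) to 255 (shut). A call has 1 to 12 rows; each row is the pose to reach, as a shift and turn from the pose commanded when the call began, along the tool's axes at that moment; what a row does not reach only later rows make up. A row lasts 1/12 s, in which the tool goes at most 41.7 mm and 7.16 degrees, less where a joint would pass 70% of its speed; a pose out of reach is approached as far as the arm can. A call with a gripper value outside its range is refused whole. The fingers move at their own pace and stop on an object; FORCE is the grip in N (left out, the last holds). Time passes only in rows, so rows that repeat a pose let the fingers close. It gives the time, the measured TCP pose, the force, the opening and the grip force at its end, in the units of the state.
- state(): the state, without advancing time (a new reading comes with each control period).
- read_camera(name): name is "scene" or "top" or "wrist"; returns the picture (384x512x3 uint8, blue, green, red); there is no depth.
- get_calibration(name): a dict with "K" (3x3 intrinsics, pixels), "D" ([k1, k2, p1, p2, k3] as OpenCV has them; the pictures are not rectified), "extrinsics" (4x4, takes a point from world to camera coordinates). Camera axes: x right, y up, looking along -z (the intrinsics and any distortion apply to the point x, -y, -z); pixel columns grow to the right and rows downward; lengths in m; the calibration is good to about 2 mm. A picture is of the moment at which its call begins: read the wrist's pose just before it. get_calibration takes no time and is no camera call; for the wrist camera it gives the pose at the moment of the call.
- close_job(): hands the job in; it is judged then, once.
The state is a dict: "time": time; "joint_positions": joint angles; "qvel": joint speeds; "tau": joint torques, N m; "tool_pos": TCP position; "orientation": TCP orientation; "contact_force": force on the tool from outside, world axes, zero at the start; "ft_torque": the same for the moment, N m; "width": opening from 0.0 (shut) to 1.0 (fully open); "grasp_force": force on a finger pad.
Only numpy, scipy, OpenCV 4.12 (cv2) and the standard library are available. Lean on these libraries where they do the work, as an engineer would, in place of code of your own. Each camera call takes 0.05 s, during which the arm holds its last target. There are 200 camera calls.

TASK

Lift the steel clip with the red handles off its hook on the hook stand, squeeze its handles so that the jaws gape, and bring it down astride the top edge of the recipe card, near the middle, one jaw in front of the card and one behind, so that I can tuck a shopping slip in next to the card. Finish holding it there, steady and well open (at least half of its full gape), with neither jaw touching the card; do not let go. Leave the card, the hook stand with its measuring spoon, and the other things where they stand.

Things in the scene. Friction and masses are not known exactly. Their poses are not given: they have to be found in the camera images.
- clip: Steel spring clip, 70 g, hanging by its wire loop, jaws down, on one of the stand's two hooks. Origin on its pivot pin, 80 mm below the top of the loop; z up, x along the pin (and the 46 mm wide lips, roughly along the hook), y the squeezing direction; the two levers mirror each other in y. A firm pinch on both red handle ends carries it and opens the jaws at once; let go, it snaps shut.
- grip_left (a point): Middle of the flat red handle (25 mm wide in x, 34 mm long, 4.4 mm thick) on the clip's +y side; at rest 24.5 mm off in y and 36 mm above the pivot, its top end 29 mm off in y and 46 mm above the pivot, leaning outwards by 0.32 rad. Pressed inwards near its top by about 4.5 N it begins to open its jaw, 7 N at the stop.
- grip_right (a point): The same on the clip's -y side. Over both red ends: 59 mm at rest, 43 mm at half gape, 29 mm at the stop (gape 25 mm). There the handles stand upright, flat against the two fingers, tops 53 mm above the pivot: a firm squeeze (15 to 25 N) to the stop keeps the clip square; half squeezed it may tilt between the fingers.
- clip_loop (a point): Centre of the wire at the top of the clip's loop, 80 mm above the pivot. The loop is in the clip's plane x = 0 between the handles; wire 3.6 mm thick, outside width 15 mm between the handles, 25 mm from 56 mm above the pivot upwards. If the clip is squeezed while it hangs, the pivot keeps its height and the handles slide up along the fingers by up to 7 mm.
- lip_left (a point): inner edge of the lip of the jaw on the clip's +y side, mid-width; shut, 40 mm below the pivot
- lip_right (a point): the same of the jaw on the clip's -y side; the two lips (rubber rolls 6 mm thick, 46 mm wide) touch when shut and are 25 mm apart when fully open, then about 38 mm below the pivot. Between lips and pivot the inside of the open jaws is free to a depth of 30 mm above the lips.
- clip_left (a joint): turn of the lever on the clip's +y side about the pivot: 0 shut, 0.32 rad fully open; sprung towards 0
- clip_right (a joint): the same of the lever on the -y side; squeezed between two fingers both turn alike
- hook_stand: Loose hook stand (1.4 kg): round marble foot 132 mm across, 18 mm high, and a steel post 45 mm behind its middle (+x of the stand), with a cross-bar at 225 mm height that carries two hooks, 140 mm apart, pointing to the stand's -x. Origin under the middle of the foot, z up. Nothing of it is higher than 240 mm.
- hook_a (a point): lowest point of the axis of the hook at the stand's +y side, 214 mm above the worktop, where a loop hangs: a 5.6 mm rod that comes from the cross-bar 60 mm further to +x and there turns up towards -x; its turned-up end, a 7 mm ball, lies 18 mm on in -x and 13 mm higher, so a loop must be raised about 20 mm (at least 15, at most 25) and then drawn off towards the stand's -x by 35 mm or more
- hook_b (a point): the same point of the hook at the stand's -y side. The clip hangs on one of the two, the spoon on the other
- spoon: Small steel measuring spoon, 123 mm long, 33 mm wide, hanging by its eye on the other hook; bystander. Origin 80 mm below the top of the eye
- card_stand: Recipe card standing upright in a slotted beech block (134 mm long in y, 46 mm deep in x, 26 mm high), one loose piece of 0.5 kg. Origin under the middle of the block, z up, x normal to the card; its picture side faces -x.
- card_top (a point): middle of the card's top edge, 120 mm above the worktop; axes as of the card stand: x normal to the card, y along the edge. The card is 2.6 mm thick and 148 mm wide.
- note_pad: Note pad with a blue binding, 105x75x12 mm, lying near the front of the worktop; origin under its middle; bystander
- mug: White mug with a green band, 83x117x94 mm; origin under its middle; bystander behind the work
- yogurt_tub: Small yogurt tub with strawberries, 72 mm across, 71 mm high; origin under its middle; bystander behind the work
- fish_tin: Flat yellow and blue tin, 63x105x25 mm, near the front edge, left of the middle; origin under its middle; bystander
- matches: Red match box, 36x53x15 mm, near the front edge on the right; origin under its middle; bystander
- honey_jar: Glass jar with a black lid, 61 mm across, 83 mm high, on the right; origin under its middle; bystander
There are look-alikes about, which are no part of the job. Leave any green or purple look-alike of the clip alone.

How it is judged:
By the outcome, as a careful person would: the job done as asked, in the order asked, and still so for the second after the job is handed in, while the arm keeps its last pose, push and grip.
It also fails if it takes over 42 s, if anything falls off the work surface, if the arm or the gripper's body presses on something with over 40 N, if the wrist force passes 120 N, or if a joint passes its speed limit or range.

## Working session

There is one attempt and no reset: what is moved stays moved. The work goes in short steps, Python scripts to look and compute and a shell command to move; the robot and the scene stay as the last step left them, time stands still between calls to the robot, and variables do not carry over. Pictures are saved under pics/ and viewed, at most 10 in all, crops included, and the job is handed in when it is done.

```bash
mkdir -p pics; cat > h.py <<'E'
import numpy as np, cv2
from plant import state, read_camera, get_calibration
def ray(c,uv):
    k=get_calibration(c) if isinstance(c,str) else c
    p=cv2.undistortPoints(np.array([[uv]],float),np.array(k["K"],float),np.array(k["D"],float))[0,0]
    E=np.array(k["extrinsics"]);R=E[:3,:3];t=E[:3,3]
    d=R.T@np.array([p[0],-p[1],-1.]);return -R.T@t,d/np.linalg.norm(d)
def atz(c,uv,z):
    o,d=ray(c,uv);return o+d*(z-o[2])/d[2]
def tri(*obs):
    A=np.zeros((3,3));b=np.zeros(3);L=[ray(c,u) for c,u in obs]
    for o,d in L:
        P=np.eye(3)-np.outer(d,d);A+=P;b+=P@o
    x=np.linalg.solve(A,b);return x,[np.linalg.norm((np.eye(3)-np.outer(d,d))@(x-o))*1e3 for o,d in L]
def proj(c,X):
    k=get_calibration(c) if isinstance(c,str) else c
    E=np.array(k["extrinsics"]);P=(E[:3,:3]@np.atleast_2d(X).T).T+E[:3,3];P=P*[1,-1,-1]
    return cv2.projectPoints(P,np.zeros(3),np.zeros(3),np.array(k["K"],float),np.array(k["D"],float))[0][:,0]
E
python3 - <<'E'
from h import *
print(state())
for n in("scene","top","wrist"):
    k=get_calibration(n);print(n,np.array(k["K"])[0,0],ray(n,(256,192)))
    im=read_camera(n);cv2.imwrite(f"pics/{n}0.png",im)
a=[cv2.imread(f"pics/{n}0.png") for n in("scene","top")]
for n,i in zip(("s","t"),a): cv2.imwrite(f"pics/{n}1.png",cv2.resize(i,(800,600),interpolation=cv2.INTER_CUBIC))
E
```

```text
{'time': 0.0, 'joint_positions': array([ 1.30270291e+00,  3.79418650e-01,  1.73481659e+00, -1.22120853e-06,
        1.02850038e+00, -3.32513226e-02]), 'qvel': array([-0.00068042,  0.00071255, -0.00059936, -0.00209527, -0.00024312,
        0.00053288]), 'tau': array([-1.93594242e-03, -7.63722396e+01, -4.34362042e+01,  6.51552994e-02,
        4.25162504e-02, -6.62645925e-05]), 'tool_pos': array([0.16274785, 0.68040134, 0.22726346]), 'orientation': array([-8.52642605e-05,  1.17151075e-01,  9.93113941e-01, -5.65086053e-04]), 'contact_force': array([ 0.04039433,  0.15896155, -0.53668771]), 'ft_torque': array([ 0.01585003, -0.02524181, -0.02147805]), 'grasp_force': 0.0, 'width': 0.996924328516255}
scene 362.28264422554537 (array([-0.07552413, -0.50362938,  0.94851646]), array([ 0.5552159 ,  0.47332446, -0.68388542]))
top 358.2735212546705 (array([0.44278565, 0.07514523, 1.36922906]), array([ 0.09369246, -0.01460855, -0.995494  ]))
wrist 321.99571491342135 (array([0.09590721, 0.6964983 , 0.38294515]), array([ 0.24344284, -0.06936171, -0.96743193]))
```

View pics/s1.png

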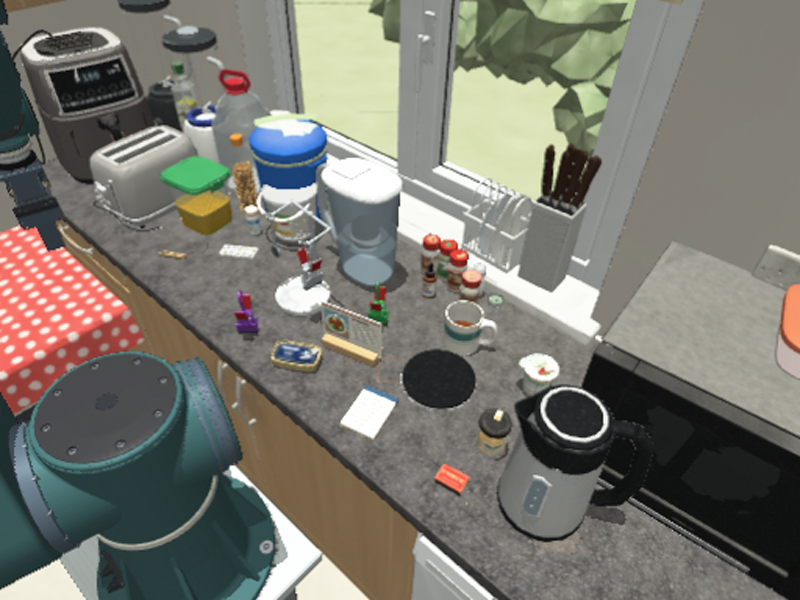

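View pics/t1.png

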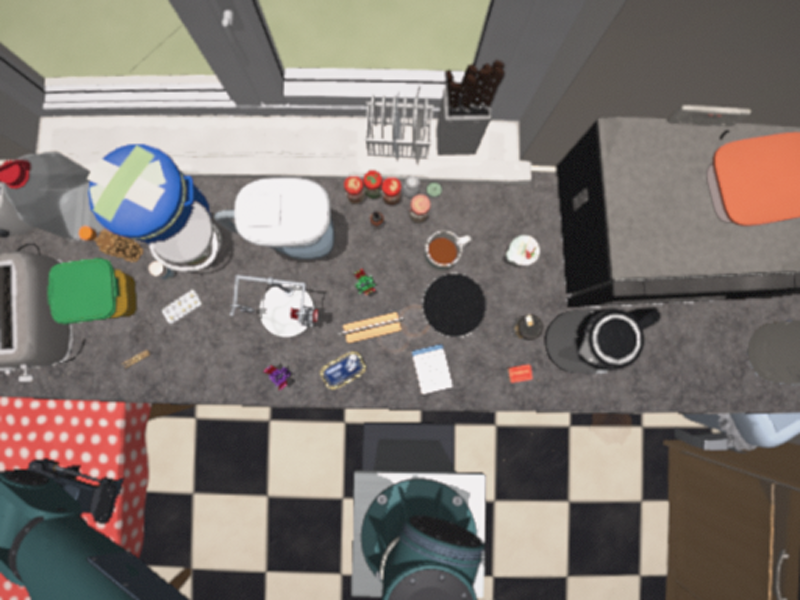

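The scene shows the stand with the red-handled clip on its -y hook (scene view ~(305,265), top ~(300,313)), the card at top ~(370,325), and green and purple look-alikes nearby. I'll crop both views.

```bash
python3 - <<'E'
from h import *
s=cv2.imread("pics/scene0.png");t=cv2.imread("pics/top0.png")
cv2.imwrite("pics/sc.png",cv2.resize(s[115:235,150:260],None,fx=5,fy=5,interpolation=cv2.INTER_CUBIC))
cv2.imwrite("pics/tc.png",cv2.resize(t[170:225,140:265],None,fx=6.4,fy=6.4,interpolation=cv2.INTER_CUBIC))
E
```

```text
(no output)
```

View pics/sc.png

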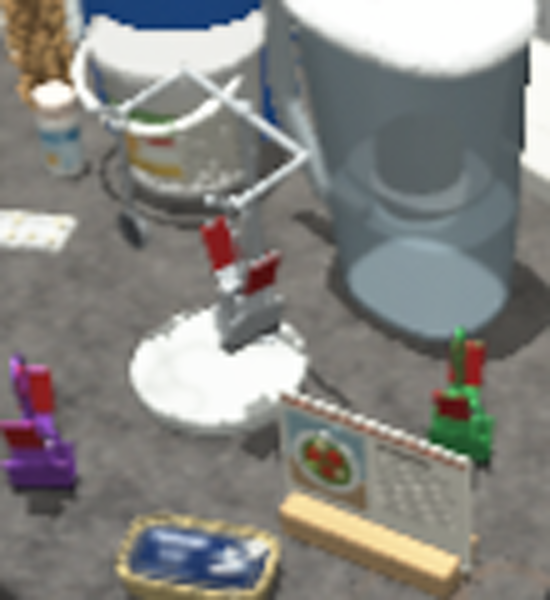

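View pics/tc.png

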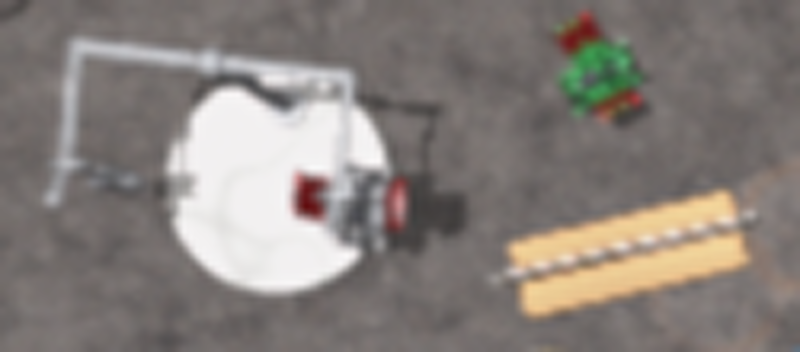

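```bash
python3 - <<'E'
from h import *
T=lambda u,v:((u+.5)/6.4-.5+140,(v+.5)/6.4-.5+170)
S=lambda u,v:((u+.5)/5-.5+150,(v+.5)/5-.5+115)
np.set_printoptions(precision=4,suppress=True)
a=atz("top",T(74,43),.225);b=atz("top",T(350,75),.225);print("bar",a,b,np.linalg.norm(a-b))
print("bar tri a",tri(("top",T(74,43)),("scene",S(185,70))),"b",tri(("top",T(350,75)),("scene",S(305,155))))
d=(b-a)[:2];d/=np.linalg.norm(d);x=np.array([d[1],-d[0]]) # candidate -y dir = d ; x = 
y=-d; xs=np.array([y[1],-y[0]]);print("yaw",np.degrees(np.arctan2(xs[1],xs[0])),xs)
m=(a+b)[:2]/2
print("foot ctr",atz("top",T(280,188),.014), "hook_b from bar",b[:2]-xs*.060, "foot from bar",m-xs*.045)
for n,p in(("tipA",(50,203)),):print(n,atz("top",T(*p),.227))
for n,p in(("redL",(310,196)),("redR",(398,203))):print(n,atz("top",T(*p),.165))
print("hookA tri",tri(("top",T(65,163)),("scene",S(110,120))))
print("redtri",tri(("top",T(310,196)),("scene",S(218,243))),tri(("top",T(398,203)),("scene",S(263,272))))
l=tri(("top",T(495,280)),("scene",S(283,397)));r=tri(("top",T(755,214)),("scene",S(470,463)))
print("card",l,r)
l=atz("top",T(495,280),.12);r=atz("top",T(755,214),.12);e=r-l;print(l,r,(l+r)/2,np.linalg.norm(e),np.degrees(np.arctan2(e[0],-e[1])))
l=atz("scene",S(283,397),.12);r=atz("scene",S(470,463),.12);e=r-l;print(l,r,(l+r)/2,np.linalg.norm(e),np.degrees(np.arctan2(e[0],-e[1])))
print("green",atz("top",T(602,70),.08),"purple",atz("top",((278*.64),(377*.64)),.08),"pitcher",atz("top",(285*.64,215*.64),.25))
E
```

```text
bar [0.5943 0.3987 0.225 ] [0.5808 0.2578 0.225 ] 0.14158759028944917
bar tri a (array([0.5934, 0.4009, 0.2215]), [np.float64(1.8688900052789723), np.float64(1.8688900052787876)]) b (array([0.5792, 0.2593, 0.225 ]), [np.float64(2.2460954053660442), np.float64(2.246095405365963)])
yaw -5.47097178421863 [ 0.9954 -0.0953]
foot ctr [0.5379 0.3309 0.014 ] hook_b from bar [0.5211 0.2635] foot from bar [0.5428 0.3326]
tipA [0.5129 0.4068 0.227 ]
redL [0.5234 0.2864 0.165 ]
redR [0.5207 0.2397 0.165 ]
hookA tri (array([0.5318, 0.4087, 0.2056]), [np.float64(4.006611677766888), np.float64(4.0066116777669105)])
redtri (array([0.5209, 0.2879, 0.1675]), [np.float64(3.0512710980207163), np.float64(3.0512710980207096)]) (array([0.5187, 0.2405, 0.1699]), [np.float64(2.2953542638753035), np.float64(2.295354263875352)])
card (array([0.4833, 0.1923, 0.1098]), [np.float64(0.32243228441112703), np.float64(0.32243228441117594)]) (array([0.5205, 0.052 , 0.1171]), [np.float64(2.0441239097362804), np.float64(2.0441239097362973)])
[0.4828 0.1916 0.12  ] [0.5218 0.0506 0.12  ] [0.5023 0.1211 0.12  ] 0.1462432926123417 15.498112764104592
[0.4768 0.1836 0.12  ] [0.5169 0.0514 0.12  ] [0.4969 0.1175 0.12  ] 0.1382113084673756 16.875500945366646
green [0.6042 0.1381 0.08  ] purple [0.3806 0.3328 0.08  ] pitcher [0.7174 0.297  0.25  ]
```

```bash
cat >> h.py <<'E'
from scipy.spatial.transform import Rotation as Ro
def rel(pos,yaw):  # target TCP pos, world angle of tool y (deg), tool down -> shift mm, turn deg in tool axes
    s=state();R=Ro.from_quat(s["orientation"],scalar_first=True)
    a=np.radians(yaw);y=np.array([np.cos(a),np.sin(a),0]);z=np.array([0,0,-1.]);M=Ro.from_matrix(np.c_[np.cross(y,z),y,z])
    print("tcp",s["tool_pos"].round(4),"t",round(s["time"],2),"shift",(R.inv().apply(np.array(pos)-s["tool_pos"])*1e3).round(1),"turn",np.degrees((R.inv()*M).as_rotvec()).round(2))
E
python3 -c "
from h import *
rel((.521,.2635,.34),84.5)"
python3 -m jog '[0,0,-80,0,0,0,0, 0,0,-110,0,0,0,0, -445,-322,-113,0,0,-8,0, -445,-322,-113,0,0,-8,0, -445,-322,-113,0,0,-8,0, -445,-322,-113,0,0,-8,0, -445,-322,-113,0,0,-8,0, -445,-322,-113,0,0,-8,0, -445,-322,-113,0,0,-8,0, -445,-322,-113,0,0,-8,0, -445,-322,-113,0,0,-8,0, -445,-322,-113,0,0,-8,0]' 20
python3 -c "
from h import *
rel((.521,.2635,.34),84.5)"
```

```text
tcp [0.1628 0.6805 0.2275] t 0.15 shift [-445.4 -322.3 -112.3] turn [-0.04 -0.01 -7.95]
time: 1.15
tool_pos: [0.4348, 0.3634, 0.3339]
orientation: [0.0, 0.047, 0.999, 0.0]
contact_force: [1.3, 0.9, -0.5]
width: 0.996
grasp_force: 0.0
tcp [0.4348 0.3634 0.3339] t 1.15 shift [-95.3 -91.2  -6.1] turn [0.   0.   0.06]
```

```bash
python3 -m jog '[-92,-90,-6,0,0,0,0, -92,-90,-6,0,0,0,0, -92,-90,-6,0,0,0,0, -92,-90,-6,0,0,0,0, -92,-90,-6,0,0,0,0, -92,-90,-6,0,0,0,0, -92,-90,-6,0,0,0,0]'
python3 - <<'E'
from h import *
np.set_printoptions(precision=4,suppress=True)
rel((.521,.2635,.34),84.5)
k=get_calibration("wrist");im=read_camera("wrist")
import pickle;pickle.dump(k,open("k1.pkl","wb"));cv2.imwrite("pics/w1.png",im)
print(proj(k,[(.521,.2635,.2186),(.5422,.3321,0),(.5,.12,.12)]))
cv2.imwrite("pics/w1b.png",cv2.resize(im,(800,600),interpolation=cv2.INTER_CUBIC))
E
```

```text
time: 1.73
tool_pos: [0.5162, 0.2676, 0.3395]
orientation: [-0.0, 0.047, 0.999, -0.0]
contact_force: [-0.5, 0.5, -0.2]
width: 1.002
grasp_force: 0.0
tcp [0.5162 0.2676 0.3395] t 1.73 shift [-5.1 -3.6 -0.5] turn [-0.   -0.02  0.09]
[[255.2538 193.8483]
 [301.9864 166.7406]
 [134.8833 166.5533]]
```

View pics/w1b.png

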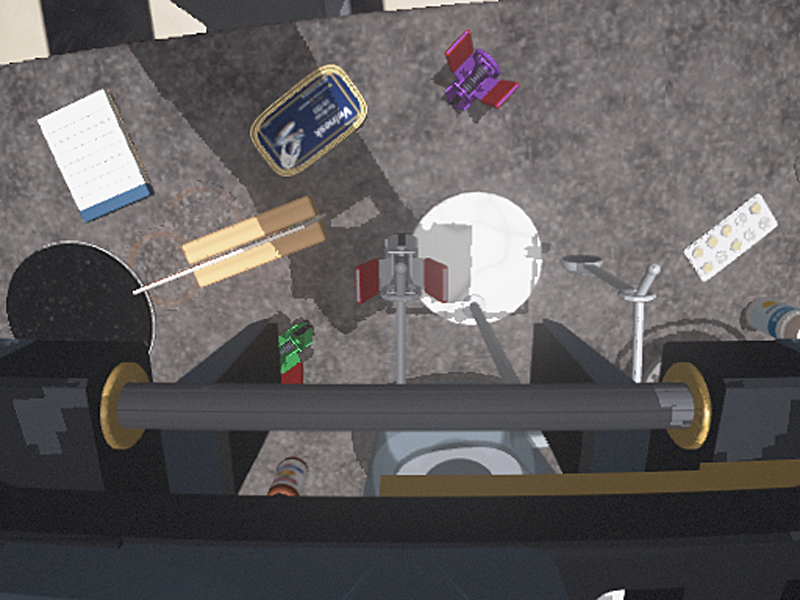

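Clip between the fingers' x-range at (401,275), the card edge from (134,292) to (325,216). Enlarge both.

```bash
python3 - <<'E'
from h import *
im=cv2.imread("pics/w1.png")
a=cv2.resize(im[140:210,220:295],None,fx=8,fy=8,interpolation=cv2.INTER_CUBIC)
b=cv2.resize(im[120:200,75:220],None,fx=5.5,fy=5.5,interpolation=cv2.INTER_CUBIC)
cv2.imwrite("pics/w1c.png",a);cv2.imwrite("pics/w1d.png",b)
E
```

```text
(no output)
```

View pics/w1c.png

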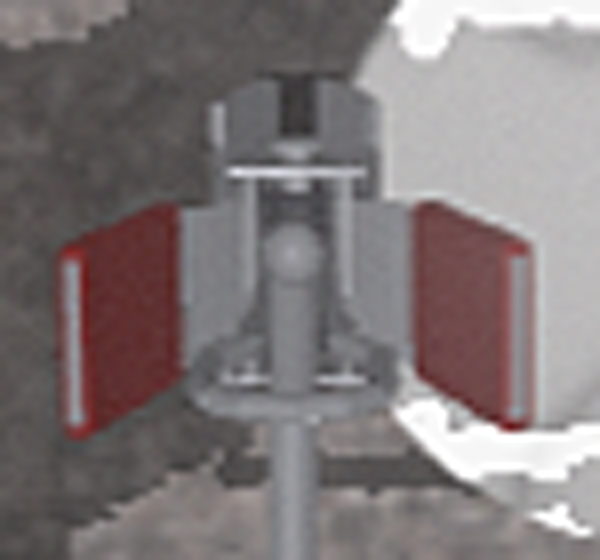

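View pics/w1d.png

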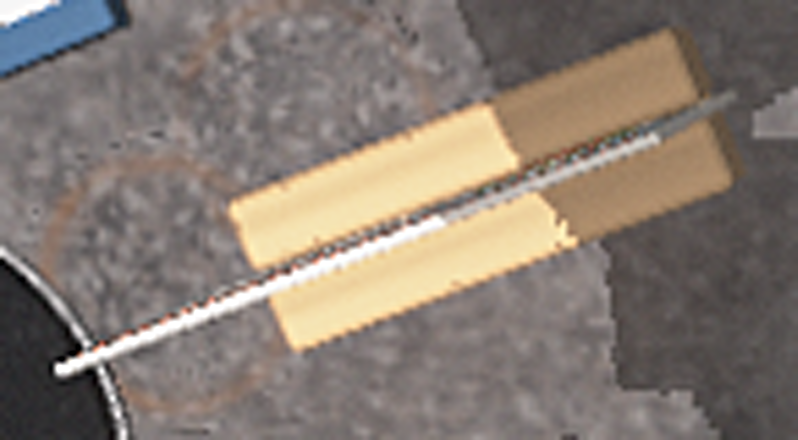

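```bash
python3 - <<'E'
from h import *
import pickle;k=pickle.load(open("k1.pkl","rb"));np.set_printoptions(precision=4,suppress=True)
A=lambda u,v:((u+.5)/8-.5+220,(v+.5)/8-.5+140)
B=lambda u,v:((u+.5)/5.5-.5+75,(v+.5)/5.5-.5+120)
l=atz(k,A(73,342),.1846);r=atz(k,A(517,338),.1846);e=r-l
print("handles",l,r,(l+r)/2,np.linalg.norm(e),np.degrees(np.arctan2(e[1],e[0])))
print("loop",atz(k,A(293,402),.2186),"ball",atz(k,A(293,252),.2285))
l=atz(k,B(62,368),.12);r=atz(k,B(735,96),.12);e=r-l
print("card",l,r,(l+r)/2,np.linalg.norm(e),np.degrees(np.arctan2(e[1],e[0])))
print("card tri w/ top",tri((k,B(62,368)),("top",(755/6.4+139.6,214/6.4+169.6)),("scene",(470/5+149.6,463/5+114.6))),tri((k,B(735,96)),("top",(495/6.4+139.6,280/6.4+169.6)),("scene",(283/5+149.6,397/5+114.6))))
s=state();print(s["tool_pos"])
E
```

```text
handles [0.5158 0.2372 0.1846] [0.5204 0.2919 0.1846] [0.5181 0.2645 0.1846] 0.05491888736156761 85.09524893073659
loop [0.5174 0.2647 0.2186] ball [0.4987 0.2666 0.2285]
card [0.5183 0.054  0.12  ] [0.4742 0.2122 0.12  ] [0.4962 0.1331 0.12  ] 0.1642041405716801 105.57582277282303
card tri w/ top (array([0.5199, 0.052 , 0.1171]), [np.float64(1.0713032764934944), np.float64(2.502852758321585), np.float64(1.640736762300507)]) (array([0.4825, 0.2001, 0.0999]), [np.float64(11.040013929813162), np.float64(6.74328754472274), np.float64(6.729401597017587)])
[0.5161 0.2678 0.3396]
```

```bash
python3 - <<'E'
from h import *
import pickle;k=pickle.load(open("k1.pkl","rb"));np.set_printoptions(precision=4,suppress=True)
B=lambda u,v:((u+.5)/5.5-.5+75,(v+.5)/5.5-.5+120)
l=atz(k,B(60,369),.12);r=atz(k,B(657,139),.12);e=r-l
print("card",l,r,(l+r)/2,np.linalg.norm(e),np.degrees(np.arctan2(e[1],e[0])))
rel((.518,.2645,.178),85)
E
```

```text
card [0.5185 0.0535 0.12  ] [0.4815 0.1945 0.12  ] [0.5   0.124 0.12 ] 0.1457505307406646 104.67517769487661
tcp [0.5161 0.2678 0.3396] t 1.78 shift [ -2.2  -3.1 161.6] turn [-0.   -0.02 -0.38]
```

```bash
python3 -m jog '[-2,-3,0,0,0,-0.5,0, -2,-3,30,0,0,-0.5,0, -2,-3,60,0,0,-0.5,0, -2,-3,90,0,0,-0.5,0, -2,-3,115,0,0,-0.5,0, -2,-3,140,0,0,-0.5,0, -2,-3,155,0,0,-0.5,0, -2,-3,161,0,0,-0.5,0, -2,-3,161,0,0,-0.5,0, -2,-3,161,0,0,-0.5,0]' 20
python3 -m jog '[0,0,0,0,0,0,255, 0,0,0,0,0,0,255, 0,0,0,0,0,0,255, 0,0,0,0,0,0,255, 0,0,0,0,0,0,255, 0,0,0,0,0,0,255, 0,0,0,0,0,0,255, 0,0,0,0,0,0,255, 0,0,0,0,0,0,255, 0,0,0,0,0,0,255, 0,0,0,0,0,0,255, 0,0,0,0,0,0,255]' 20
```

```text
time: 2.62
tool_pos: [0.5188, 0.2641, 0.1794]
orientation: [0.0, 0.043, 0.999, 0.0]
contact_force: [0.4, 0.4, 0.2]
width: 0.996
grasp_force: 0.0
time: 3.62
tool_pos: [0.5195, 0.2641, 0.1796]
orientation: [0.001, 0.043, 0.999, 0.001]
contact_force: [-0.2, 1.0, 6.6]
width: 0.302
grasp_force: 20.0
```

```bash
python3 -m jog '[0,0,-7,0,0,0,255, 0,0,-14,0,0,0,255, 0,0,-20,0,0,0,255, 0,0,-20,0,0,0,255, 0,0,-20,0,0,0,255]' 20
python3 -m jog '[10,0,0,0,0,0,255, 22,0,0,0,0,0,255, 34,0,0,0,0,0,255, 46,0,0,0,0,0,255, 58,0,0,0,0,0,255, 65,0,0,0,0,0,255, 65,0,0,0,0,0,255, 65,0,0,0,0,0,255]' 20
python3 - <<'E'
from h import *
rel((.5,.1235,.26),15)
ims=read_camera("wrist"),read_camera("scene")
a=cv2.resize(ims[0],(480,360));b=cv2.resize(ims[1][115:235,150:270],(360,360),interpolation=cv2.INTER_CUBIC)[:, :320]
cv2.imwrite("pics/c1.png",np.hstack([a,b]))
E
```

```text
time: 4.03
tool_pos: [0.5188, 0.2637, 0.1993]
orientation: [0.0, 0.043, 0.999, 0.0]
contact_force: [0.5, -0.3, -0.9]
width: 0.304
grasp_force: 20.0
time: 4.7
tool_pos: [0.4537, 0.2695, 0.199]
orientation: [0.0, 0.043, 0.999, 0.0]
contact_force: [1.3, -1.1, -0.6]
width: 0.304
grasp_force: 20.0
tcp [0.4537 0.2695 0.199 ] t 4.7 shift [ -58.6 -141.5  -61. ] turn [3.000e-02 1.000e-02 7.009e+01]
```

View pics/c1.png

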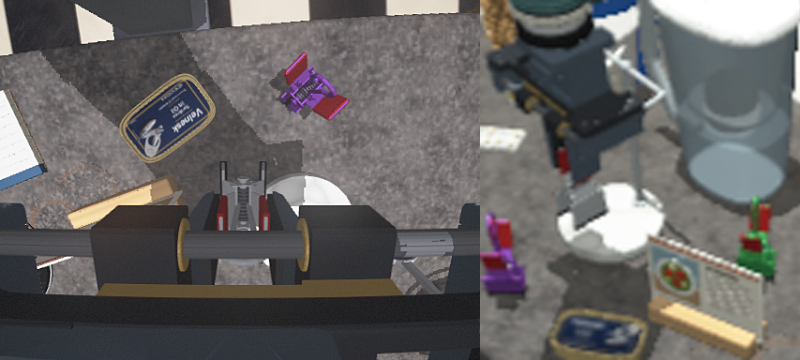

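Clip is off the hook, square in the fingers with jaws gaping. Carry it over the card.

```bash
python3 -m jog '[0,0,-30,0,0,0,255, 0,0,-60,0,0,0,255, 0,0,-61,0,0,7,255, -10,-20,-61,0,0,14,255, -20,-40,-61,0,0,21,255, -30,-60,-61,0,0,28,255, -40,-80,-61,0,0,35,255, -45,-100,-61,0,0,42,255, -50,-120,-61,0,0,49,255, -55,-135,-61,0,0,56,255, -59,-141.5,-61,0,0,63,255, -59,-141.5,-61,0,0,70,255]' 20
python3 -m jog '[0,0,0,0,0,0,255, 0,0,0,0,0,0,255, 0,0,0,0,0,0,255]' 20
python3 - <<'E'
from h import *
rel((.5,.1235,.26),15)
for n in("scene","top","wrist"):
    cv2.imwrite(f"pics/{n}2.png",read_camera(n))
a=cv2.resize(cv2.imread("pics/wrist2.png"),(480,360));b=cv2.resize(cv2.imread("pics/scene2.png")[150:240,190:270],(320,360),interpolation=cv2.INTER_CUBIC)
cv2.imwrite("pics/c2.png",np.hstack([a,b]))
E
```

```text
time: 5.8
tool_pos: [0.5015, 0.1216, 0.2598]
orientation: [0.0, 0.612, 0.791, 0.0]
contact_force: [0.5, 1.2, -1.0]
width: 0.302
grasp_force: 20.0
time: 6.05
tool_pos: [0.5006, 0.1233, 0.2597]
orientation: [-0.0, 0.607, 0.795, -0.0]
contact_force: [0.1, -0.1, 0.3]
width: 0.302
grasp_force: 20.0
tcp [0.5006 0.1233 0.2597] t 6.05 shift [ 0.3 -0.5 -0.3] turn [-0.01  0.    0.29]
```

View pics/c2.png

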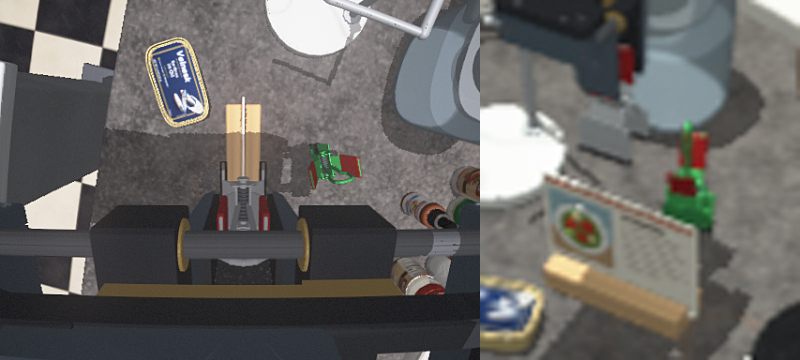

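The card's edge runs vertically in the wrist view at x≈243, in line with the clip's midline (x≈242). I'll measure the offset by code.

```bash
python3 - <<'E'
from h import *
np.set_printoptions(precision=2,suppress=True)
im=cv2.imread("pics/wrist2.png").astype(float);s=state();R=Ro.from_quat(s["orientation"],scalar_first=True)
g=im.min(2)
for v in range(104,190,6):
    w=g[v,250:270];print(v,w.astype(int))
k=get_calibration("wrist")
for u,v in((258.5,104),(259,104),(259,150),(259,180)):
    print(u,v,R.inv().apply(atz(k,(u,v),.12)-s["tool_pos"])*1e3)
E
```

```text
104 [112 113 116 122 133 132 121  99 203 255 255 120 114 121 124 123 127 119
 121 127]
110 [108 105 103 104 104  97  95  90 212 255 254  96 105 112 111 113 109 106
 103 103]
116 [171 176 180 180 182 169 147 128 208 255 254  76  93 142 173 172 169 163
 166 168]
122 [173 170 179 179 184 174 150 105 210 255 255  65 112 162 174 169 166 163
 168 170]
128 [171 174 173 179 183 157  87 115 230 254 254  58 110 157 170 169 163 164
 164 168]
134 [169 175 174 181 180 159 108 139 226 254 252  52 124 165 169 164 161 158
 163 165]
140 [181 183 166 116 117 135 164 160 236 253 250  78 155 177 162 111 104 135
 174 174]
146 [106 106 106 109 112 105  97 111 156 197 160  69  95 106 106 101 105 100
 102 101]
152 [106 105 111 109 108 107  99  89 139 196 157  69  98 103 105 102  99  99
  98 100]
158 [103 106 106 113 111 107  98  93 138 200 169  66  93 105 105 102 100 100
  96 105]
164 [104 107 108 108 109 106  96  96 147 199 166  67  94 108 104 103 101  98
 100 101]
170 [105 110 109 109 107 106  96  97 150 196 161  75  95 106 105  99  97 100
  99 106]
176 [107 105 108 113 111 105  97 100 155 195 162  72  95 104 103  99  97 100
  97 105]
182 [106 108 109 113 111 103  94 103 157 193 155  77  97 104 107 101  99  99
 100 102]
188 [109 108 111 112 107  94  92  98 112 116 104  83  91  97 102 102  97  98
  99 104]
258.5 104 [ 72.53  -0.49 139.73]
259 104 [ 72.53  -0.05 139.73]
259 150 [ 31.4   -0.07 139.73]
259 180 [  3.18  -0.09 139.73]
```

```bash
python3 -m jog '[0,0,10,0,0,0,255, 0,0,20,0,0,0,255, 0,0,30,0,0,0,255, 0,0,38,0,0,0,255, 0,0,46,0,0,0,255, 0,0,54,0,0,0,255, 0,0,62,0,0,0,255, 0,0,69,0,0,0,255, 0,0,75,0,0,0,255, 0,0,79,0,0,0,255, 0,0,79,0,0,0,255, 0,0,79,0,0,0,255]' 20
python3 -m jog '[0,0,0,0,0,0,255, 0,0,0,0,0,0,255, 0,0,0,0,0,0,255, 0,0,0,0,0,0,255]' 20
python3 - <<'E'
from h import *
rel((.5,.1235,.181),15)
a=read_camera("wrist");b=read_camera("scene")
a=cv2.resize(a[80:230,180:340],(400,375),interpolation=cv2.INTER_CUBIC);b=cv2.resize(b[150:240,185:275],(375,375),interpolation=cv2.INTER_CUBIC)
cv2.imwrite("pics/c3.png",np.hstack([a,b]))
E
```

```text
time: 7.2
tool_pos: [0.5005, 0.1232, 0.1807]
orientation: [-0.0, 0.608, 0.794, -0.0]
contact_force: [0.5, 0.3, -0.2]
width: 0.307
grasp_force: 20.0
time: 7.53
tool_pos: [0.5006, 0.1233, 0.181]
orientation: [0.0, 0.608, 0.794, 0.0]
contact_force: [-1.1, 0.3, -1.1]
width: 0.304
grasp_force: 20.0
tcp [0.5006 0.1233 0.181 ] t 7.53 shift [ 0.4 -0.5 -0. ] turn [0.03 0.   0.05]
```

View pics/c3.png

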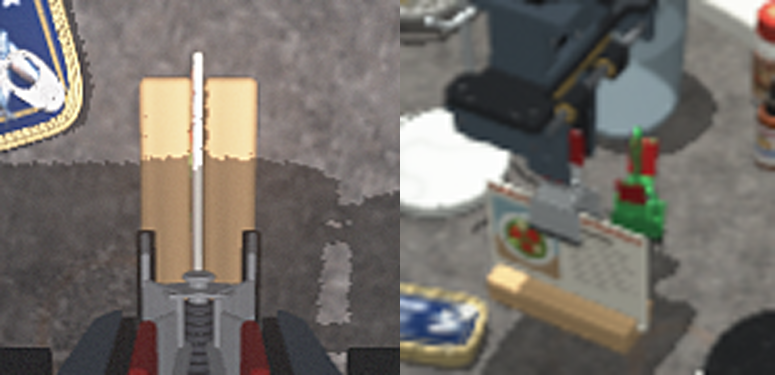

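The card runs midway between the two jaws: jaws at x≈147 and 251, card at x≈198. The scene view shows the front lip below the card's top edge near its middle, and the contact force is about zero, so I'm handing in.

```bash
python3 -c "
from plant import close_job
print(close_job())"
```

```text
the job is handed in; nothing more can be done
None
```

The red-handled clip is off its hook and held fully open astride the middle of the card's top edge, with neither jaw seen touching the card; I handed the job in at about 7.6 s of robot time, with no verdict returned.

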